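Brush out the sample cup against the stop

ROBOT

A 6-joint arm with a two-finger parallel gripper is mounted at the origin on a cart in front of the work surface, level with it; the furniture and walls round the work are solid. World frame = base frame: x ahead of the robot, y to its left, z up, the work surface at z = 0. Lengths are in mm, angles in degrees, forces in N, time in s.
With the tool pointing down it reaches from about 300 to 850 mm from the base axis. Payload 4.2 kg.
Tool frame: the origin (TCP) lies midway between the tips of the shut fingers; the grasp point (between the pads) lies 19 mm behind it (env.hold_point_z is the z of the grasp point in the tool frame, in mm); z points along the fingers, y is the direction in which the jaws open and shut (so a half turn about z gives the same grasp; the last joint's range is limited). The gripper opens to 91 mm and grips with 3 to 60 N. Pads are 32 mm wide; open, the fingers measure 118 mm over their backs; the gripper's body (76 mm by 178 mm) begins 60 mm behind the grasp point.
Start: joints at [-67.093, 18.312, 89.639, -0, 72.044, -1.146], TCP at [234.362, -525.088, 213.976] pointing down, gripper open.
Joint ranges: [-177.97, 177.97], [-48.28, 115.42], [12.27, 149.76], [-77.06, 257.06], [2.81, 150.46], [-146.56, 146.56]. Speed limits (degrees/s): [147.25, 147.25, 180, 180, 180, 180].

INTERFACE

Orientations are given as [roll, pitch, yaw] about the fixed x, y, z axes, in that order (R = Rz(yaw) Ry(pitch) Rx(roll)).
In Python, from workcell import env, grab_frame, camera_params, spotter gives the robot as it stands. The module is installed in compiled form; this text tells all that it offers.
- The arm moves only by the shell command python3 -m jog 'ROWS' [FORCE]. ROWS is text: rows parted by semicolons, each of 7 numbers parted by spaces: the turn, a rotation vector about the world's x, y, z in units of 5 degrees (1.0 is 5 degrees), then the shift along the world's x, y, z in units of 25 mm (1.0 is 25 mm), then the opening, from 0 (shut) to 1 (fully open). A call has 1 to 5 rows; each row is the pose to reach, as a shift and turn from the pose commanded when the call began; what a row does not reach only later rows make up. A row lasts 1/8 s, in which the tool goes at most 62.5 mm and 10.7 degrees, less where a joint would pass 70% of its speed; a pose out of reach is approached as far as the arm can. A call with a gripper value outside its range is refused whole. The fingers move at their own pace and stop on an object; FORCE is the grip in N (left out, the last holds). Time passes only in rows, so rows that repeat a pose let the fingers close. It gives the time, the measured TCP pose, the force and the opening at its end, in the units of the state.
- env.state(): the state, without advancing time (a new reading comes with each control period).
- grab_frame(name): name is "scene" or "top" or "wrist"; returns the picture (384x512x3 uint8, red, green, blue); there is no depth.
- camera_params(name): a dict with "K" (3x3 intrinsics, pixels), "dist" ([k1, k2, p1, p2, k3] as OpenCV has them; the pictures are not rectified), "rvec" (rotation vector, rad) and "tvec" (3), from world to camera coordinates, as OpenCV has them. Camera axes: x right, y down, z forward; pixel columns grow to the right and rows downward; lengths in mm; the calibration is good to about 2 mm. A picture is of the moment at which its call begins: read the wrist's pose just before it. camera_params takes no time and is no camera call; for the wrist camera it gives the pose at the moment of the call.
- env.job_done(): hands the job in, once; it reports no verdict.
Trained networks look in the newest picture that a camera, given by its name, has taken for a name from the list of things; names that differ only in an ending like _2 or _b are one class to them, and where a whole thing is asked for, a point or a joint stands for the part that bears it (a point fixed in the world has none). Each returns a list of dicts, best first, with "conf" (0 to 1); they miss things now and then, are a little off and sometimes report something else, mostly with a low value. They report only what shows in the picture. A call takes as long as a camera call. They do not tell look-alikes from the thing itself.
- spotter.look_for(query, camera): "box" ([left, top, width, height] in pixels, round what is visible of it).
- spotter.trace(query, camera): "region" (384x512 bool, what is visible of it) and "box" ([left, top, width, height] in pixels, round what is visible of it).
The state is a dict: "time_s": time; "qpos": joint angles; "qvel": joint speeds; "effort": joint torques, N m; "ee_pos": TCP position; "ee_rot": TCP orientation; "force": force on the tool from outside, world axes, zero at the start; "torque": the same for the moment, N m; "gripper_width": finger opening in mm.
Only numpy, scipy, OpenCV 4.12 (cv2) and the standard library are available. Lean on these libraries where they do the work, as an engineer would, in place of code of your own. Each camera call takes 0.05 s, during which the arm holds its last target. There are 200 camera calls.

TASK

Clean out the steel sample cup before the next seed lot: push it along its board until it sits home against both faces of the V-shaped stop, then, with the round brush from the tray, scrub the wall on the stop side with three full strokes (each from the cup's floor up until the top of the bristles reaches the rim), the bristles kept pressed lightly on the wall and the cup staying home. Then set the brush down flat in its own wide compartment of the tray, without dropping it, bristles over the drain slots, and leave the cup standing upright home against the stop. Do not lift or tip the cup, do not force the brush, and leave everything else alone.

Things in the scene. Friction and masses are not known exactly. Their poses are not given: they have to be found in the camera images.
- board: fixed white plastic brushing board, 140 (x) by 200 (y) by 8 mm thick on the desk, with a V-shaped aluminium stop, faced in black rubber, near its +y end. Origin: centre of its underside. Its own +y points from the open end into the V. The two upright faces open at 76 degrees, 38 degrees either side of the board's y, each about 62 mm long, their top edge 78 mm above the desk
- board_home (a point): point on the board's upper face (8 mm above the desk), 30 mm along +y from the board's origin, where the centre of the cup's underside lies when the cup touches both faces of the V; its axes are the board's
- cup: loose round stainless steel sample cup, open at the top, about 0.2 to 0.4 kg: outside diameter 92 mm, height 100 mm, wall 4 mm, floor 4 mm thick, so inside 84 mm across and 96 mm deep. Too wide to grip. Origin: centre of its underside, z up. It starts on the board 40 to 70 mm short of its home
- cup_floor (a point): centre of the cup's inner floor (4 mm above its underside)
- cup_rim (a point): centre of the cup's mouth (100 mm above its underside)
- tray: fixed grey tool tray 122 (x) by 252 (y) mm, walls 3 mm thick and 15 mm high, floor 3 mm thick. Origin: centre of its underside. A wall along y, centred 21 mm on the +x side of the origin, parts a wide compartment (toward its -x, 77 mm by 246 mm inside, the brush's) from a narrow one (toward its +x, 37 mm wide, with tweezers)
- tray_bay (a point): centre of the wide compartment's floor (upper face); its axes are the tray's, +y along the compartment toward the end with the drain slots
- tray_slots (a point): middle of the dark drain slots in the wide compartment's floor, 74 mm from tray_bay toward +y: the bristles lie here
- brush: loose bottle brush, 213 mm long, 80 g, in the wide compartment; +x along it to the bristles, z up as it lies, origin on its underside below the grip point. Blue square handle: grip 18 mm (44 mm behind to 40 mm ahead of that point), pommel 26 mm (60 to 44 behind), collar 22 mm (40 to 50 ahead); then a wire stem 6 mm thick to 93 ahead, bending any way at 0.3 N per mm at the bristle end
- brush_grip (a point): point on the brush's axis in its handle, 13 mm above its underside as it lies: a good place to hold it
- brush_head: the bristle part, which bends with the stem: 26 mm in diameter from 93 to 143 mm ahead of the grip point, then a soft end tuft 21 mm in diameter to 153 mm that gives up to 8 mm along the brush (0.7 N per mm). Its origin lies on the axis at the root of the stem (50 mm ahead of the grip point), +x along the axis toward the bristle end
- brush_tip (a point): free end of the bristles, on the axis, 153 mm ahead of the grip point
- tweezers: steel tweezers 125 mm long in the tray's narrow compartment; leave them there
- jar_red: sample jar with a red cap, 42 mm across, 80 mm high, standing behind the work; leave it. Origin: centre of its underside
- jar_white: sample jar with a white cap, 48 mm across, 67 mm high, behind the work; leave it. Origin: centre of its underside
- petri: clear petri dish with seed, 60 mm across, 13 mm high, on the right of the desk; leave it. Origin: centre of its underside
- glue: glue stick, 25 mm across, 90 mm high, standing on the left of the desk; leave it. Origin: centre of its underside
Mind the look-alikes: they are no part of the job. Of the things shaped like the cup, the stainless one is meant.

How it is judged (in metres and radians):
On the way, in this order (a step that is already met when the one before it is completed fails the run):
1. first stroke: bristle end within 12 mm of the cup's floor on the stop side, pressing with at least 0.8 N, the cup home (within 6 mm) and upright (z of brush_tip in the frame of cup below 0.016 m and horizontal distance between brush_tip and cup below 0.042 m and y of brush_tip in the frame of board_home above 0.012 m and contact force between brush_head and cup above 0.8 N and horizontal distance between cup and board_home below 0.006 m and angle between cup's own z axis and vertical below 0.08 rad), for 0.1 s.
2. first stroke: bristle end drawn up 30 to 85 mm above the floor, pressing the stop-side wall with at least 0.8 N, the cup still home (z of brush_tip in the frame of cup between 0.034 and 0.089 m and horizontal distance between brush_tip and cup below 0.042 m and y of brush_tip in the frame of board_home above 0.012 m and contact force between brush_head and cup above 0.8 N and horizontal distance between cup and board_home below 0.006 m and angle between cup's own z axis and vertical below 0.08 rad), for 0.1 s.
3. second stroke: bristle end within 12 mm of the cup's floor on the stop side, pressing with at least 0.8 N, the cup home (within 6 mm) and upright (all of step 1), for 0.1 s.
4. second stroke: bristle end drawn up 30 to 85 mm above the floor, pressing the stop-side wall with at least 0.8 N, the cup still home (all of step 2), for 0.1 s.
5. third stroke: bristle end within 12 mm of the cup's floor on the stop side, pressing with at least 0.8 N, the cup home (within 6 mm) and upright (all of step 3), for 0.1 s.
6. third stroke: bristle end drawn up 30 to 85 mm above the floor, pressing the stop-side wall with at least 0.8 N, the cup still home (all of step 4), for 0.1 s.
At the end, for the whole second after the job is handed in: cup upright on the board within 8 mm of home; brush still and flat in the wide compartment (axis under 20 mm above its floor, within 0.25 rad of its length), bristle end 80 to 125 mm from tray_bay along +y; tweezers within 30 mm of their place (horizontal distance between cup and board_home below 0.008 m and angle between cup's own z axis and vertical below 0.08 rad and z of cup in the frame of board_home below 0.004 m and linear speed of each of cup, brush below 0.01 m/s and angle between the x axis of brush and the y axis of tray, either way round below 0.25 rad and x of brush_grip in the frame of tray_bay between -0.036 and 0.036 m and z of each of brush_grip, brush_tip in the frame of tray_bay below 0.02 m and x of brush_tip in the frame of tray_bay between -0.036 and 0.036 m and y of brush_tip in the frame of tray_bay between 0.08 and 0.125 m and distance of tweezers from where it was at the start of the episode below 0.03 m); the robot touches nothing.
It fails at once if the brush is forced: more than 20 N between brush and cup (contact force between brush and cup above 20 N).
It fails at once if the cup tips by more than 0.3 rad (angle between cup's own z axis and vertical above 0.3 rad).
It fails at once if the cup is lifted more than 20 mm off the board (z of cup in the frame of board_home above 0.02 m).
It fails at once if the brush is dropped (falls free faster than 0.6 m/s, about 18 mm of fall) (linear speed of brush above 0.6 m/s and contact force between the fingers and brush below 0.05 N).
It fails at once if a bystander is moved by more than 30 mm (distance of any of jar_red, jar_white, petri, glue from where it was at the start of the episode above 0.03 m).
It also fails if it takes over 72 s, if anything falls off the work surface, if the arm or the gripper's body presses on something with over 40 N, if the wrist force passes 120 N, or if a joint passes its speed limit or range.

## Working session

There is one attempt and no reset: what is moved stays moved. The work goes in short steps, Python scripts to look and compute and a shell command to move; the robot and the scene stay as the last step left them, time stands still between calls to the robot, and variables do not carry over. Pictures are saved under pics/ and viewed, about 8 in all and at most 12, crops included, and the job is handed in when it is done.

```bash
mkdir -p pics; cat > h.py <<'E'
import numpy as np,cv2
from workcell import env,grab_frame,camera_params,spotter
def snap(cam,fn=None,crop=None,scale=1):
    im=grab_frame(cam)
    if fn:
        o=im if crop is None else im[crop[1]:crop[3],crop[0]:crop[2]]
        o=cv2.resize(o,None,fx=scale,fy=scale,interpolation=cv2.INTER_CUBIC)
        cv2.imwrite('pics/'+fn,o[:,:,::-1])
    return im
def ray(uv,cam,P=None):
    P=P or camera_params(cam)
    R=cv2.Rodrigues(np.array(P['rvec'],float))[0];t=np.array(P['tvec'],float).ravel()
    n=cv2.undistortPoints(np.array(uv,float).reshape(-1,1,2),np.array(P['K'],float),np.array(P['dist'],float)).reshape(-1,2)
    d=np.c_[n,np.ones(len(n))]@R
    return -R.T@t,d
def onz(uv,z,cam,P=None):
    c,d=ray(uv,cam,P); return c+d*((z-c[2])/d[:,2])[:,None]
def proj(X,cam,P=None):
    P=P or camera_params(cam)
    return cv2.projectPoints(np.array(X,float).reshape(-1,1,3),np.array(P['rvec'],float),np.array(P['tvec'],float),np.array(P['K'],float),np.array(P['dist'],float))[0].reshape(-1,2)
E
python3 - <<'E'
from h import *
print(env.state())
a=snap('top');b=snap('scene')
cv2.imwrite('pics/a.png',np.hstack([a,b])[:,:,::-1]) 
o=cv2.resize(a,(800,600),interpolation=cv2.INTER_CUBIC);cv2.imwrite('pics/top.png',o[:,:,::-1])
cv2.imwrite('pics/scene.png',b[:,:,::-1])
for q in ['cup','board','brush','tray','brush_head','tweezers']:
  for c in ['top','scene']:
    print(q,c,[(d['box'],round(d['conf'],2)) for d in spotter.look_for(q,c)])
E
```

```text
{'time_s': 0.0, 'qpos': array([-6.70949334e+01,  1.83526933e+01,  8.97072047e+01, -2.42909198e-03,
        7.20438818e+01, -1.14717954e+00]), 'qvel': array([ 0.02678033,  0.06971922,  0.01662474, -0.02984531, -0.07047366,
        0.06966656]), 'effort': array([ 9.48464840e-04, -4.12458730e+01, -2.31972027e+01,  7.31080910e-02,
        4.56232333e-02, -1.66141681e-04]), 'ee_pos': array([ 234.12975339, -524.61345172,  213.10432826]), 'ee_rot': array([-1.79896195e+02,  2.31209657e-04,  2.40529973e+01]), 'force': array([-0.51611719, -1.08234262, -0.22656122]), 'torque': array([ 0.00809075,  0.03527156, -0.02411555]), 'gripper_width': 91.12306467834247}
cup top [([207.7, 204.0, 30.8, 31.9], 0.92), ([141.2, 206.7, 37.5, 32.0], 0.74)]
cup scene [([170.8, 241.9, 46.9, 59.6], 0.83), ([235.2, 199.0, 39.6, 54.0], 0.81), ([210.8, 220.0, 86.4, 57.1], 0.29)]
board top [([189.0, 203.7, 65.1, 42.4], 0.91)]
board scene [([216.8, 219.2, 79.6, 62.1], 0.84), ([295.8, 174.3, 74.7, 46.5], 0.34)]
brush top [([297.0, 226.8, 64.6, 7.7], 0.82)]
brush scene [([315.0, 177.8, 49.0, 38.0], 0.78), ([111.7, 239.5, 17.5, 36.6], 0.46)]
tray top [([290.1, 206.0, 79.8, 38.6], 0.73), ([208.3, 204.3, 29.9, 30.7], 0.27)]
tray scene [([295.4, 175.4, 77.2, 51.0], 0.81)]
brush_head top [([294.6, 226.0, 20.9, 8.7], 0.59)]
brush_head scene [([236.0, 203.1, 37.2, 46.4], 0.74), ([111.4, 238.9, 14.5, 34.0], 0.58), ([317.5, 198.1, 20.0, 14.6], 0.52)]
tweezers top []
tweezers scene [([238.4, 200.0, 37.9, 52.2], 0.69), ([310.6, 192.2, 16.6, 8.9], 0.44)]
```

View pics/top.png

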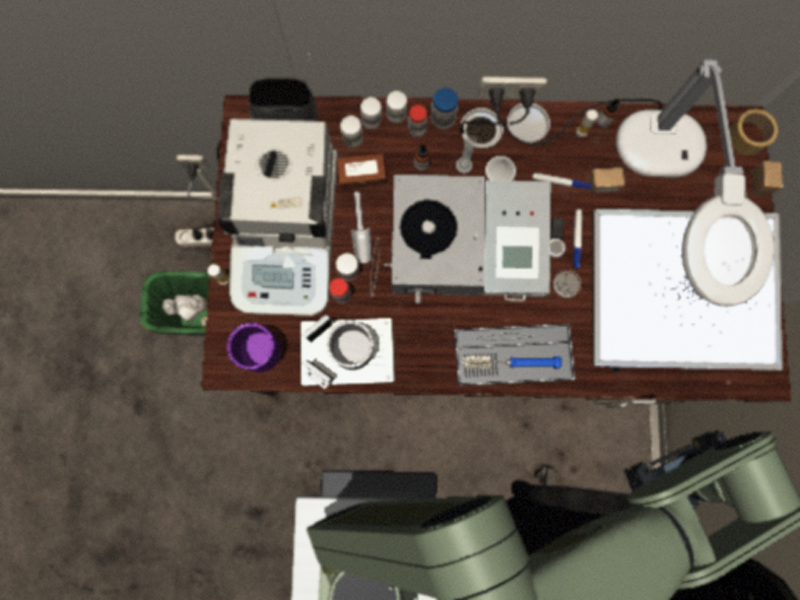

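View pics/scene.png

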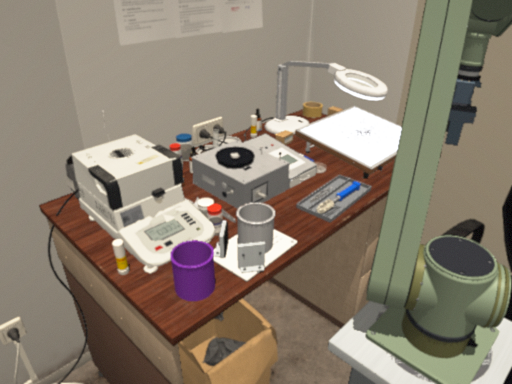

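Both pictures show the following (top picture, 512-wide pixels). The cup candidates are stainless on the white board at (223,220), the purple look-alike at (160,222), and white bowls at (320,108) and (338,78), which are behind the work. I choose the stainless one on the board. The V opens to the right, so the board's +y is roughly image left. The brush lies in the tray, bristles left at (306,231), handle right at (345,232).

```bash
python3 - <<'E'
from h import *
a=snap('top','c1.png',(180,195,380,255),4)
b=[d for d in spotter.trace('board','top')]
print('cupfloor box center z~108 rim', onz([[223,219.5]],108,'top'))
print('purple',onz([[160,222]],0,'top'))
print('brush ends',onz([[297,231],[361,231]],16,'top'))
for q,z in [('board',8),('tray',15),('brush',16),('cup',108)]:
  for d in spotter.trace(q,'top'):
    m=d['region'].astype(np.uint8); 
    r=cv2.minAreaRect(np.argwhere(m)[:,::-1].astype(np.float32)); bx=cv2.boxPoints(r)
    print(q,round(d['conf'],2),r,onz(bx,z,'top').round(0)[:,:2].tolist())
P=camera_params('top');print(P['K'],ray([[256,192]],'top')); 
P=camera_params('wrist');print(P['K'],ray([[256,192]],'wrist'))
E
```

```text
cupfloor box center z~108 rim [[468.44729704  50.71533164 108.        ]]
purple [[469.50642855 276.27174007   0.        ]]
brush ends [[ 446.92520056 -194.94698324   16.        ]
 [ 451.44610177 -412.64873768   16.        ]]
board 0.82 ((221.49998474121094, 225.0), (58.99999237060547, 43.99999237060547), 0.0) [[386.0, 160.0], [537.0, 168.0], [542.0, -37.0], [390.0, -40.0]]
tray 0.69 ((328.8812255859375, 225.74307250976562), (36.3707160949707, 75.05401611328125), 86.98721313476562) [[520.0, -172.0], [540.0, -430.0], [415.0, -433.0], [396.0, -179.0]]
tray 0.24 ((222.0, 224.5), (43.0, 58.0), 90.0) [[536.0, 163.0], [540.0, -37.0], [393.0, -40.0], [389.0, 156.0]]
brush 0.84 ((327.0, 231.5), (7.0, 62.0), 90.0) [[457.0, -192.0], [461.0, -403.0], [438.0, -402.0], [433.0, -192.0]]
cup 0.81 ((224.25001525878906, 220.75001525878906), (29.698484420776367, 28.991374969482422), 45.0) [[464.0, 113.0], [532.0, 50.0], [465.0, -20.0], [399.0, 44.0]]
cup 0.71 ((161.62295532226562, 222.8524627685547), (33.801734924316406, 29.192411422729492), 39.80556869506836) [[450.0, 318.0], [524.0, 263.0], [456.0, 175.0], [384.0, 230.0]]
[[415.02521608   0.         251.63902184]
 [  0.         415.02521608 196.53385994]
 [  0.           0.           1.        ]] (array([ 291.36846369,  -48.0284401 , 1421.33860308]), array([[ 0.20057336, -0.00351926, -0.97978962]]))
[[313.25921637   0.         252.89539372]
 [  0.         313.25921637 190.20333671]
 [  0.           0.           1.        ]] (array([ 308.69979808, -492.20370694,  385.03982643]), array([[-0.25990572, -0.12805407, -0.95717412]]))
```

View pics/c1.png

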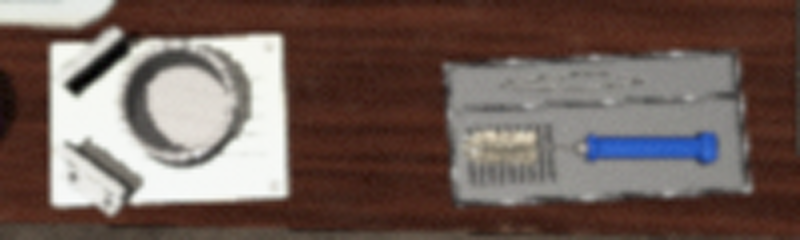

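```bash
python3 -m jog '0 0 13.2 8.6 9.8 2.4 1;0 0 13.2 8.6 9.8 2.4 1;0 0 13.2 8.6 9.8 2.4 1;0 0 13.2 8.6 9.8 2.4 1;0 0 13.2 8.6 9.8 2.4 1'; python3 -m jog '0 0 2.5 0 0 0 1;0 0 2.5 0 0 0 1;0 0 2.5 0 0 0 1'
python3 - <<'E'
from h import *
s=env.state();print(s['ee_pos'],s['ee_rot'],s['qpos'])
im=snap('wrist');np.save('w1.npy',im)
P=camera_params('wrist');import pickle;pickle.dump(P,open('w1.pkl','wb'))
cv2.imwrite('pics/w1.png',im[:,:,::-1])
for q in ['tray','brush','brush_head','tweezers']:print(q,[(d['box'],d['conf']) for d in spotter.look_for(q,'wrist')])
E
```

```text
time_s: 1.62
ee_pos: [438.2, -292.5, 271.2]
ee_rot: [180.0, 0.0, 78.1]
force: [0.1, -0.2, -1.1]
gripper_width: 91.5
time_s: 2.0
ee_pos: [436.6, -294.4, 270.4]
ee_rot: [-180.0, -0.0, 90.1]
force: [-0.8, -0.6, 0.1]
gripper_width: 91.3
[ 436.6475236  -294.44068853  270.37664823] [-1.79983697e+02 -1.02540784e-02  9.00874609e+01] [-3.52431727e+01  1.21344809e+01  9.00776849e+01 -1.08677869e-03
  7.78070645e+01 -3.53304054e+01]
tray [([220.9, 61.4, 97.2, 190.8], 0.65)]
brush [([250.5, 79.1, 18.7, 152.7], 0.83)]
brush_head [([248.3, 80.7, 22.7, 47.1], 0.88)]
tweezers [([294.3, 107.7, 12.5, 55.4], 0.5)]
```

View pics/w1.png

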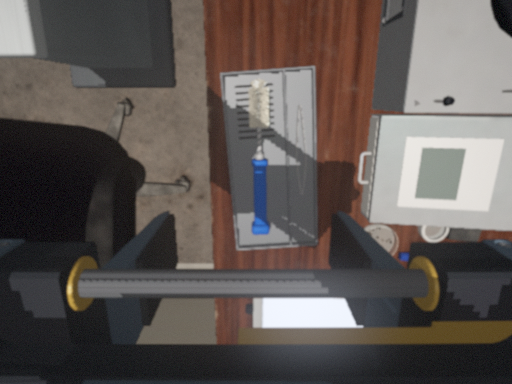

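The wrist picture shows the tray with its top corners at (221,73), (315,66), (318,244) and (236,249). The brush runs from the bristle end at (259,81), with the collar at (260,159), to the pommel end at (261,233). The tweezers are at (300,150).

```bash
python3 - <<'E'
from h import *
import pickle;P=pickle.load(open('w1.pkl','rb'))
t=onz([[221,73],[315,66],[318,244],[236,249]],15,'wrist',P);print('tray',t.round(1),np.linalg.norm(np.diff(t,axis=0),axis=1),t.mean(0))
ay=(t[0]+t[1]-t[2]-t[3]);print('tray y ang',np.degrees(np.arctan2(ay[1],ay[0])))
b=onz([[259,81],[260,159],[261,233]],16,'wrist',P);print('brush',b.round(1),np.linalg.norm(np.diff(b,axis=0),axis=1))
E
python3 -m jog '0 0 0 1.2 13 1 0;0 0 0 1.2 13 1 0;0 0 0 1.2 13 1 0;0 0 0 1.2 13 1 0;0 0 0 1.2 13 1 0' ; python3 -m jog '0 0 0 0 2.5 0 0;0 0 0 0 2.5 0 0;0 0 0 0 2.5 0 0'
python3 - <<'E'
from h import *
s=env.state();print(s['ee_pos'],s['ee_rot'],s['qpos'])
im=snap('wrist')
P=camera_params('wrist');import pickle;pickle.dump(P,open('w2.pkl','wb'))
cv2.imwrite('pics/w2.png',im[:,:,::-1])
for q in ['cup','board','jar_red','jar_white','glue']:print(q,[(d['box'],d['conf']) for d in spotter.look_for(q,'wrist')])
E
```

```text
tray [[ 396.4 -184.2   15. ]
 [ 516.4 -175.6   15. ]
 [ 535.1 -424.6   15. ]
 [ 412.1 -433.    15. ]] [120.23702479 249.73767889 123.21273673] [ 464.99780856 -304.36394344   15.        ]
tray y ang 93.95477382386173
brush [[ 445.1 -193.9   16. ]
 [ 447.2 -295.6   16. ]
 [ 449.5 -406.3   16. ]] [101.69658672 110.74998116]
time_s: 2.88
ee_pos: [465.7, 17.8, 294.8]
ee_rot: [179.9, 0.0, 90.2]
force: [0.6, 0.5, -1.1]
gripper_width: 44.0
time_s: 3.25
ee_pos: [465.7, 78.2, 294.3]
ee_rot: [-180.0, 0.0, 90.3]
force: [0.2, 0.1, -0.3]
gripper_width: 14.0
[465.68367702  78.1818715  294.33803951] [-1.79996184e+02  4.57159073e-02  9.02663993e+01] [ 8.16659856e+00  6.41469535e+00  9.37498693e+01 -4.54697358e-02
  7.98455020e+01  7.90822118e+00]
cup [([210.7, 147.4, 80.6, 80.4], 0.71), ([201.0, 0.0, 91.7, 63.6], 0.68), ([190.4, 91.1, 112.2, 141.5], 0.2)]
board [([190.0, 89.3, 111.9, 143.8], 0.69), ([216.6, 144.5, 74.6, 88.1], 0.67)]
jar_red [([324.3, 139.1, 44.9, 39.5], 0.76)]
jar_white [([364.0, 147.2, 43.5, 44.8], 0.68)]
glue []
```

View pics/w2.png

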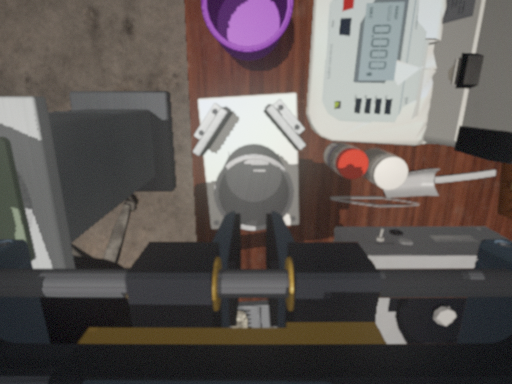

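The wrist picture shows the board's upper-face corners at about (199,97) and (296,92), then (300,223) and (208,231) lower down. The V is at the top, with blocks at (212,127) and (285,125). The stainless cup's rim runs about (215–293, 148–222). The purple cup is at (247,20), the red jar at (350,160) and the white jar at (388,167).

```bash
python3 - <<'E'
from h import *
import pickle;P=pickle.load(open('w2.pkl','rb'))
im=cv2.imread('pics/w2.png');cv2.imwrite('pics/w2c.png',cv2.resize(im[80:245,180:320],None,fx=5,fy=5)[:600*2][:, :700][:825]) 
c=cv2.resize(im[85:240,185:315],None,fx=3.8,fy=3.8,interpolation=cv2.INTER_CUBIC);cv2.imwrite('pics/w2c.png',c)
t=onz([[199,97],[296,92],[300,223],[208,231]],8,'wrist',P);print(t.round(1),np.linalg.norm(np.diff(t,axis=0),axis=1))
r=onz([[215,185],[293,185],[254,148],[254,222]],108,'wrist',P);print('rim',r.round(1))
print('jars',onz([[352,160]],80,'wrist',P),onz([[388,168]],67,'wrist',P),'purple near rim',onz([[247,50]],100,'wrist',P))
E
```

```text
[[390.8 158.1   8. ]
 [526.5 165.2   8. ]
 [541.  -31.6   8. ]
 [395.8 -45.7   8. ]] [135.84591807 197.2996014  145.9298021 ]
rim [[421.8  58.1 108. ]
 [514.2  58.4 108. ]
 [467.8 102.2 108. ]
 [468.2  11.1 108. ]]
jars [[590.42125691  83.23575709  80.        ]] [[642.63896293  70.32801772  67.        ]] purple near rim [[459.86343165 206.88996157 100.        ]]
```

View pics/w2c.png

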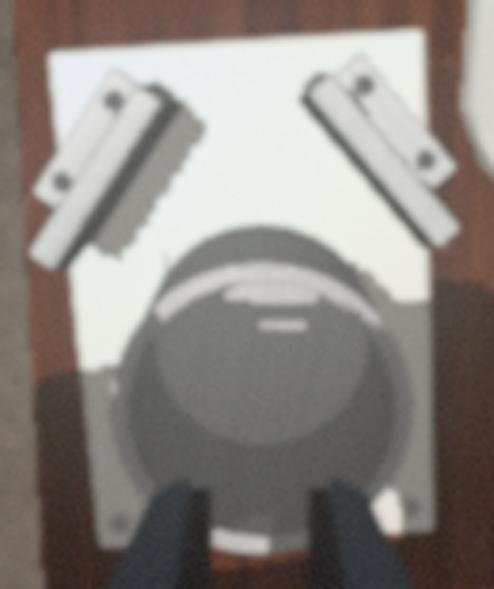

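```bash
python3 - <<'E'
from h import *
import pickle;P=pickle.load(open('w2.pkl','rb'))
f=lambda L,z:onz(np.array(L,float)/3.8+[185,85],z,'wrist',P)
t=f([[48,50],[422,28],[435,530],[100,548]],8)
print(t.round(1),np.linalg.norm(np.diff(t,axis=0),axis=1),t.mean(0))
y=t[0]+t[1]-t[2]-t[3];print('ang',np.degrees(np.arctan2(y[1],y[0])))
for z,L in((78,[[175,98],[65,265],[305,98],[430,247]]),):
  q=f(L,z)[:,:2];print(q.round(1))
  def line(a,b):
    d=(b-a)/np.linalg.norm(b-a);n=np.array([-d[1],d[0]]);c=np.array([468,60.]);n=n if n@(c-a)>0 else -n;return d,n,n@a
  A,B=line(q[0],q[1]),line(q[2],q[3])
  print('angles',[np.degrees(np.arctan2(l[0][1],l[0][0])) for l in(A,B)])
  print('home',np.linalg.solve(np.array([A[1],B[1]]),[A[2]+46,B[2]+46]))
c=t.mean(0);a=np.arctan2(y[1],y[0]);print('home2',c[:2]+30*np.array([np.cos(a),np.sin(a)]))
E
```

```text
[[388.8 156.5   8. ]
 [526.6 164.7   8. ]
 [540.3 -34.1   8. ]
 [401.2 -42.6   8. ]] [137.98711438 199.24809827 139.42346471] [464.21908457  61.15190261   8.        ]
ang 93.74870953552458
[[440.2 142.3]
 [403.1  88.9]
 [481.3 142.4]
 [522.8  95.2]]
angles [np.float64(-124.74753494298538), np.float64(-48.632204947793966)]
home [462.63291065  93.95761746]
home2 [462.25766493  91.08771449]
```

```bash
python3 -m jog '0 0 .7 0 -5.2 0 0;0 0 .7 0 -5.2 0 0;0 0 .7 0 -5.2 -3 0;0 0 .7 0 -5.2 -5 0;0 0 .7 0 -5.2 -7 0' 20; python3 -m jog '0 0 0 0 0 -2.2 0;0 0 0 0 0 -2.9 0;0 0 0 0 0 -2.9 0;0 0 0 0 0 -2.9 0'
python3 -m jog '0 0 0 0 0.5 0 0;0 0 0 0 0.9 0 0;0 0 0 0 1.2 0 0;0 0 0 0 1.5 0 0;0 0 0 0 1.5 0 0'
```

```text
time_s: 4.18
ee_pos: [464.9, -52.4, 117.4]
ee_rot: [-180.0, -0.0, 93.6]
force: [0.5, 0.2, 0.9]
gripper_width: 0.3
time_s: 4.68
ee_pos: [466.7, -51.8, 47.9]
ee_rot: [179.9, 0.0, 93.7]
force: [-0.6, 0.8, 0.2]
gripper_width: 0.2
time_s: 5.3
ee_pos: [465.7, -13.2, 47.0]
ee_rot: [180.0, -0.0, 93.8]
force: [-0.5, 0.0, 0.4]
gripper_width: 0.4
```

```bash
python3 -m jog '0 0 0 0 .2 0 0;0 0 0 0 .4 0 0;0 0 0 0 .6 0 0;0 0 0 0 .8 0 0;0 0 0 0 1 0 0';python3 -m jog '0 0 0 0 .16 0 0;0 0 0 -.02 .32 0 0;0 0 0 -.03 .48 0 0'; python3 -m jog '0 0 0 0 .08 0 0;0 0 0 0 .16 0 0;0 0 0 0 .16 0 0'
```

```text
time_s: 5.92
ee_pos: [465.7, 11.5, 46.9]
ee_rot: [180.0, 0.0, 93.8]
force: [-0.1, -2.5, 0.2]
gripper_width: 0.2
time_s: 6.3
ee_pos: [464.9, 23.4, 46.9]
ee_rot: [-180.0, 0.0, 93.8]
force: [0.9, -2.0, 0.6]
gripper_width: 0.4
time_s: 6.68
ee_pos: [463.7, 26.4, 46.7]
ee_rot: [-179.8, 0.1, 93.8]
force: [-2.3, -5.6, 2.0]
gripper_width: 0.5
```

```bash
python3 -m jog '0 0 0 0 .08 0 0;0 0 0 0 .16 0 0;0 0 0 0 .16 0 0'; python3 -m jog '0 0 0 0 .08 0 0;0 0 0 0 .16 0 0;0 0 0 0 .16 0 0'
```

```text
time_s: 7.05
ee_pos: [461.8, 27.5, 46.7]
ee_rot: [-179.6, 0.4, 94.0]
force: [-6.7, -19.1, 7.2]
gripper_width: 0.2
time_s: 7.42
ee_pos: [460.1, 28.5, 46.8]
ee_rot: [-179.4, 0.7, 94.1]
force: [-10.0, -32.7, 12.8]
gripper_width: 0.6
```

```bash
python3 -m jog '0 0 0 0 -1.6 0 0;0 0 0 0 -2.5 0 0;0 0 0 0 -2.5 2.5 0;0 0 0 0 -1 5 0;0 0 0 0 1 7.5 0'; python3 -m jog '0 0 -.7 0 2 2 0;0 0 -.7 .2 2 2.4 0;0 0 -.7 .2 2 2.4 0'
python3 - <<'E'
from h import *
s=env.state();print(s['ee_pos'],s['ee_rot'])
im=snap('wrist','w3.png',(180,80,350,240),3.5)
P=camera_params('wrist');import pickle;pickle.dump(P,open('w3.pkl','wb'))
E
```

```text
time_s: 8.05
ee_pos: [465.1, 44.0, 214.4]
ee_rot: [179.9, -0.1, 93.6]
force: [1.3, 0.2, -0.1]
gripper_width: 0.5
time_s: 8.43
ee_pos: [470.6, 94.3, 273.4]
ee_rot: [179.8, -0.1, 90.3]
force: [-0.1, 0.2, 0.2]
gripper_width: 0.2
[470.58234757  94.27548288 273.39530012] [ 1.79836215e+02 -7.73382864e-02  9.03479279e+01]
```

View pics/w3.png

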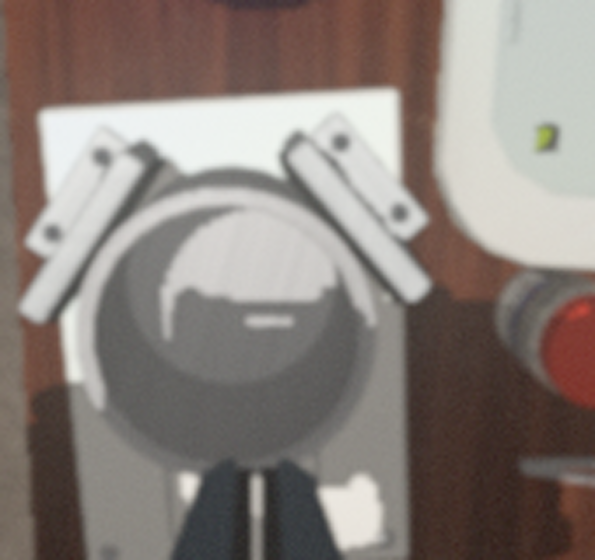

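The cup now touches both rubber faces of the V. In this crop the rim's outer edge runs x 78–378 and y 187–468.

```bash
python3 - <<'E'
from h import *
import pickle;P=pickle.load(open('w3.pkl','rb'))
r=onz(np.array([[78,335],[378,325],[228,185],[228,470]])/3.5+[180,80],108,'wrist',P);print(r.round(1))
E
python3 -m jog '0 0 17.5 0.4 0.7 0 0;0 0 17.5 0.4 0.7 0 0;0 0 17.5 0.4 0.7 0 0;0 0 17.5 0.4 0.7 0 0;0 0 17.5 0.4 0.7 0 0';python3 -m jog '0 0 8 0 0 0 0;0 0 8 0 0 0 0;0 0 8 0 0 0 0;0 0 8 0 0 0 0;0 0 8 0 0 0 0';python3 -m jog '0 -10.5 0 0 0 0 0;0 -10.5 0 0 0 0 0;0 -10.5 0 0 0 0 0;0 -10.5 0 0 0 0 0;0 -10.5 0 0 0 0 0';python3 -m jog '0 -7.4 0 0 0 0 0;0 -7.4 0 0 0 0 0;0 -7.4 0 0 0 0 0;0 -7.4 0 0 0 0 0;0 -7.4 0 0 0 0 0'
python3 -c "
from h import *
print(env.state()['qpos'].round(1))"
```

```text
[[414.8  90.9 108. ]
 [509.1  94.6 108. ]
 [462.1 137.9 108. ]
 [461.9  45.8 108. ]]
time_s: 9.1
ee_pos: [479.0, 109.8, 270.5]
ee_rot: [-179.9, -0.2, 144.3]
force: [0.4, 0.6, 0.4]
gripper_width: 0.7
time_s: 9.72
ee_pos: [479.2, 109.9, 270.9]
ee_rot: [-180.0, -0.2, -176.2]
force: [-0.0, 0.7, 0.4]
gripper_width: 0.6
time_s: 10.35
ee_pos: [481.5, 98.4, 271.1]
ee_rot: [-174.2, 45.8, -175.0]
force: [-0.0, -1.8, -1.0]
gripper_width: 0.3
time_s: 10.98
ee_pos: [445.5, 61.4, 386.0]
ee_rot: [-172.9, 66.9, -171.7]
force: [0.7, -0.8, -0.6]
gripper_width: 0.5
[ 18.6 -23.4 133.5 -77.   17.   -9.4]
```

```bash
python3 -m jog '0 10 0 0 0 0 0;0 10 0 0 0 0 0;0 10 0 0 0 0 0;0 10 0 0 0 0 0;0 10 0 0 0 0 0';python3 -m jog '0 7.9 0 0 0 0 0;0 7.9 0 0 0 0 0;0 7.9 0 0 0 0 0;0 7.9 0 0 0 0 0;0 7.9 0 0 0 0 0'
python3 -c "
from h import *
print(env.state()['qpos'].round(1))"
```

```text
time_s: 11.6
ee_pos: [445.2, 61.8, 386.0]
ee_rot: [-177.9, 29.3, -176.9]
force: [0.9, -0.1, -0.2]
gripper_width: 0.3
time_s: 12.22
ee_pos: [447.8, 60.7, 383.5]
ee_rot: [-179.7, -10.0, -177.4]
force: [-0.2, 0.1, 0.9]
gripper_width: 0.4
[  6.1   9.   79.    0.3 102.  -86.5]
```

```bash
python3 -m jog '0 -2 0 0 0 0 0;0 -2 0 0 0 0 0'; python3 -m jog '0 0 -10.6 0 0 0 0;0 0 -10.6 0 0 0 0;0 0 -10.6 0 0 0 0;0 0 -10.6 0 0 0 0;0 0 -10.6 0 0 0 0';python3 -m jog '0 0 -7.9 0 0 0 0;0 0 -7.9 0 0 0 0;0 0 -7.9 0 0 0 0;0 0 -7.9 0 0 0 0'
python3 -m jog '10 0 0 0.6 3 -4 0;10 0 0 .6 3 -4 0;10 0 0 .6 3 -4 0;10 0 0 .6 3 -4 0;10 0 0 .6 3 -4 0';python3 -m jog '8 0 0 0 0 0 0;8 0 0 0 0 0 0;8 0 0 0 0 0 0;8 0 0 0 0 0 0'
python3 -c "
from h import *
print(env.state()['qpos'].round(1))"
```

```text
time_s: 12.48
ee_pos: [443.3, 60.9, 387.4]
ee_rot: [-179.2, 0.4, -177.3]
force: [0.0, 0.1, 0.9]
gripper_width: 0.6
time_s: 13.1
ee_pos: [445.9, 61.1, 386.3]
ee_rot: [-179.2, 0.2, 129.4]
force: [-0.2, 0.3, 0.2]
gripper_width: 0.3
time_s: 13.6
ee_pos: [445.9, 61.0, 386.3]
ee_rot: [-179.2, 0.2, 89.9]
force: [-0.3, 0.2, -0.1]
gripper_width: 0.6
time_s: 14.22
ee_pos: [461.3, 135.2, 286.0]
ee_rot: [-179.5, -50.0, 90.2]
force: [0.6, -0.8, -0.7]
gripper_width: 0.6
time_s: 14.72
ee_pos: [461.7, 135.2, 285.8]
ee_rot: [72.9, -89.8, -162.2]
force: [-0.1, 0.4, 0.0]
gripper_width: 0.7
[-24.6  30.7 116.5  68.4 103.4 -59.9]
```

```bash
python3 -m jog '0 0 0 0 0 -2.3 0;0 0 0 0 0 -4.6 0;0 0 0 0 0 -4.6 0'
python3 -c "
from h import *
print(env.state()['qpos'].round(1))"
python3 -m jog '0 0 0 0 0 2.3 0;0 0 0 0 0 5 0;0 0 0 0 0 6 0'
```

```text
time_s: 15.1
ee_pos: [461.3, 136.0, 168.6]
ee_rot: [-96.8, -89.8, 7.6]
force: [-0.3, -0.2, 1.2]
gripper_width: 0.6
[-24.5  42.9 119.2  65.8  97.5 -73.6]
time_s: 15.48
ee_pos: [460.0, 136.5, 327.0]
ee_rot: [111.3, -89.2, 159.6]
force: [-0.4, 0.1, 0.2]
gripper_width: 0.2
```

```bash
python3 -m jog '-10 0 0 -.2 -6 0 .4;-10 0 0 -.2 -8 0 .4;-10 0 0 -.2 -8 0 .4;-10 0 0 -.2 -8 0 .4;-10 0 0 -.2 -8 0 .4'; python3 -m jog '-8 0 0 -.3 -11.3 -4 .4;-8 0 0 -.3 -11.3 -4 .4;-8 0 0 -.3 -11.3 -4 .4;-8 0 0 -.3 -11.3 -4 .4;-8 0 0 -.3 -11.3 -4 .4'
python3 -m jog '0 0 -10.6 0 0 0 .4;0 0 -10.6 0 0 0 .4;0 0 -10.6 0 0 0 .4;0 0 -10.6 0 0 0 .4;0 0 -10.6 0 0 0 .4';python3 -m jog '0 0 -10.6 0 0 0 .4;0 0 -10.6 0 0 0 .4;0 0 -10.6 0 0 0 .4;0 0 -10.6 0 0 0 .4;0 0 -10.6 0 0 0 .4';python3 -m jog '0 0 -10.6 0 0 0 .4;0 0 -10.6 0 0 0 .4;0 0 -10.6 0 0 0 .4;0 0 -10.6 0 0 0 .4;0 0 -10.6 0 0 0 .4'
python3 -c "
from h import *
print(env.state()['qpos'].round(1))"
```

```text
time_s: 16.1
ee_pos: [455.4, -64.4, 325.8]
ee_rot: [-179.9, -39.4, 90.5]
force: [0.0, 0.6, -0.2]
gripper_width: 36.5
time_s: 16.73
ee_pos: [448.1, -345.1, 225.2]
ee_rot: [-179.5, 0.4, 90.2]
force: [0.5, 0.3, 0.9]
gripper_width: 36.5
time_s: 17.35
ee_pos: [447.9, -345.3, 225.0]
ee_rot: [-179.4, 0.1, 36.8]
force: [-0.1, -0.6, -0.0]
gripper_width: 36.8
time_s: 17.98
ee_pos: [447.9, -345.2, 225.0]
ee_rot: [-179.2, -0.0, -16.2]
force: [0.0, 0.2, 0.5]
gripper_width: 36.4
time_s: 18.6
ee_pos: [447.9, -345.2, 225.0]
ee_rot: [-179.0, 0.0, -69.2]
force: [0.4, -0.2, -0.1]
gripper_width: 36.5
[-39.3  16.8  90.2   0.9  72.5 119.7]
```

```bash
python3 -m jog '0 0 -2 0 0 -2 .4;0 0 -3.9 0 -.06 -4 .4;0 0 -3.9 0 -.06 -6.2 .4;0 0 -3.9 0 -.06 -6.8 .4;0 0 -3.9 0 -.06 -6.8 .4'
python3 - <<'E'
from h import *
s=env.state();print(s['ee_pos'],s['ee_rot'])
snap('wrist','w4.png')
for q in ['brush','brush_head']:print(q,[(d['box'],d['conf']) for d in spotter.look_for(q,'wrist')])
print(proj([[448.3,-346.9,16],[448.3,-346.9,25],s['ee_pos']],'wrist'))
E
```

```text
time_s: 19.23
ee_pos: [449.1, -348.0, 53.1]
ee_rot: [-179.1, 0.1, -88.3]
force: [0.7, 0.3, 0.5]
gripper_width: 36.2
[ 449.07394111 -348.016471     53.06132341] [-1.79105372e+02  1.49773203e-01 -8.83075090e+01]
brush [([239.6, 138.3, 39.5, 187.0], 0.86)]
brush_head [([243.5, 320.2, 24.2, 7.2], 0.5)]
[[257.73762441 218.43383973]
 [257.69419296 223.26722242]
 [256.30770848 239.4344217 ]]
```

View pics/w4.png

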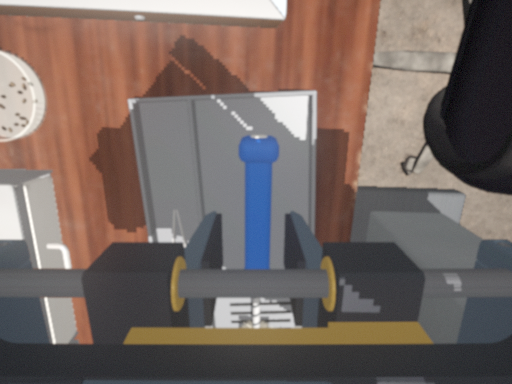

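The blue handle is centred between the fingers (x≈257, fingers at 210 and 300), with the pommel end at (260,138). Next I descend and grip.

```bash
python3 -m jog '0 0 0 0 0 -.9 .4;0 0 0 0 0 -1.5 .4;0 0 0 0 0 -1.84 .4;0 0 0 0 0 -1.84 .4'; python3 -m jog '0 0 0 0 0 0 0.1;0 0 0 0 0 0 0.1;0 0 0 0 0 0 .1;0 0 0 0 0 0 .1;0 0 0 0 0 0 .1' 50;python3 -m jog '0 0 0 0 0 .3 0.1;0 0 0 0 0 .8 0.1;0 0 0 0 0 1.8 .1;0 0 0 0 0 3.2 .1;0 0 0 0 0 3.2 .1'
```

```text
time_s: 19.88
ee_pos: [448.7, -347.8, 4.8]
ee_rot: [-179.2, 0.2, -88.3]
force: [-0.5, 0.3, 0.3]
gripper_width: 36.6
time_s: 20.5
ee_pos: [449.0, -348.2, 5.5]
ee_rot: [-179.2, 0.2, -88.2]
force: [-0.6, -0.0, 3.3]
gripper_width: 17.6
time_s: 21.12
ee_pos: [450.5, -349.3, 88.4]
ee_rot: [-178.9, -0.1, -88.2]
force: [-0.2, -0.5, -1.0]
gripper_width: 17.8
```

```bash
python3 -m jog '0 0 0 0 0 2.5 .1;0 0 0 0 0 5 .1;0 0 5 0 0 7.5 .1;0 0 7 0 0 9 .1;0 0 9 0 0 9 .1'; python3 -m jog '0 0 10.4 0 1 0 .1;0 0 10.4 0 2 0 .1;0 0 10.4 0 3 0 .1;0 0 10.4 0 4 0 .1;0 0 10.4 0 5 0 .1';python3 -m jog '0 0 10.4 0 1 0 .1;0 0 10.4 0 2 0 .1;0 0 10.4 0 3 0 .1;0 0 10.4 0 4 0 .1;0 0 10.4 0 5 0 .1'
python3 -c "
from h import *
print(env.state()['qpos'].round(1))"
```

```text
time_s: 21.75
ee_pos: [449.6, -348.6, 313.2]
ee_rot: [-179.1, -0.1, -55.7]
force: [-0.2, 0.2, -1.2]
gripper_width: 17.8
time_s: 22.38
ee_pos: [448.3, -221.8, 309.0]
ee_rot: [-179.1, 0.3, -3.7]
force: [0.3, 0.2, -1.5]
gripper_width: 17.6
time_s: 23.0
ee_pos: [448.2, -96.9, 309.1]
ee_rot: [-179.1, 0.2, 48.3]
force: [0.4, 0.9, 0.1]
gripper_width: 17.8
[-13.8   5.3  93.    0.2  82.7  27.9]
```

```bash
python3 -m jog '0 0 8.6 .2 1.2 0 .1;0 0 8.6 .2 2.4 0 .1;0 0 8.6 .3 3.6 0 .1;0 0 8.6 .4 5 0 .1;0 0 8.6 .5 6.2 0 .1'; python3 -m jog '10 0 0 0 0 0 .1;10 0 0 0 0 0 .1;10 0 0 0 0 0 .1;10 0 0 0 0 0 .1;10 0 0 0 0 0 .1'; python3 -m jog '7.8 0 0 0 0.2 0 .1;7.8 0 0 0 .5 0 .1;7.8 0 0 0 .8 0 .1;7.8 0 0 0 1.1 0 .1;7.8 0 0 0 1.3 0 .1'
python3 - <<'E'
from h import *
from scipy.spatial.transform import Rotation as R
s=env.state();r=R.from_euler('xyz',s['ee_rot'],degrees=True).as_matrix();print(s['ee_pos'],r.round(3),s['qpos'].round(1))
snap('scene','s2.png',(160,100,320,320),2.7)
E
```

```text
time_s: 23.62
ee_pos: [460.7, 58.3, 309.1]
ee_rot: [-179.1, 0.2, 91.1]
force: [0.6, -1.2, -0.2]
gripper_width: 17.5
time_s: 24.25
ee_pos: [461.0, 56.1, 309.0]
ee_rot: [179.8, -50.1, 91.3]
force: [0.0, 0.0, -1.0]
gripper_width: 17.8
time_s: 24.88
ee_pos: [461.2, 89.7, 307.9]
ee_rot: [152.4, -88.7, 118.4]
force: [0.9, -0.1, -0.7]
gripper_width: 17.5
[461.21324468  89.65829747 307.88019133] [[-0.011  1.    -0.014]
 [ 0.02   0.014  1.   ]
 [ 1.     0.01  -0.02 ]] [-29.1  29.1 112.6  65.1 107.  -56.4]
```

View pics/s2.png

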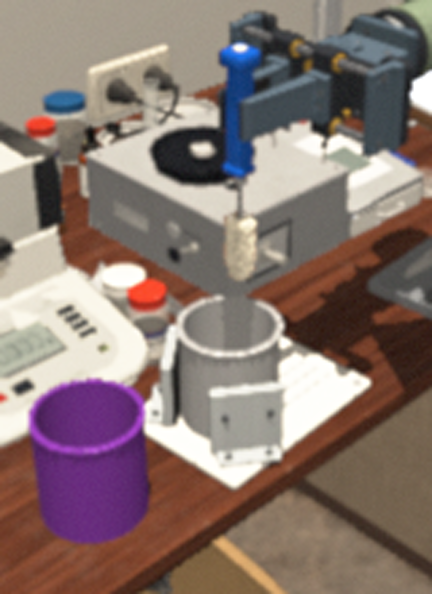

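```bash
python3 - <<'E'
from h import *
print(proj([[463,76,154],[461.3,79.2,308.1]],'scene'),proj([[462,92,108]],'scene'))
c,d=ray([[248.9,202.6]],'scene')
k=(462-c[0])/d[0,0];print('at x=462',c+k*d[0])
k=(76-c[1])/d[0,1];print('at y=76',c+k*d[0])
for q in ['brush_head','cup','brush_tip']:print(q,[(x['box'],x['conf']) for x in spotter.look_for(q,'scene')])
E
```

```text
[[248.61810823 200.79185561]
 [248.36619326 141.44971675]] [[244.10085305 219.63070048]]
at x=462 [462.          76.01919834 149.39358697]
at y=76 [462.01948394  76.         149.37653765]
brush_head [([246.0, 178.3, 6.1, 28.4], 0.81)]
cup [([221.6, 209.2, 43.6, 53.2], 0.78), ([171.6, 242.1, 45.0, 60.3], 0.73), ([311.2, 191.2, 10.5, 10.8], 0.5)]
brush_tip [([245.5, 119.2, 10.6, 84.2], 0.58), ([298.0, 177.5, 57.3, 47.6], 0.54)]
```

```bash
python3 -m jog '.23 0 0 0 .5 0 .1;.23 0 0 0 .5 -1 .1;.23 0 0 0 .5 -2.4 .1;.23 0 0 0 .5 -3.4 .1;.23 0 0 0 .5 -3.4 .1';python3 -m jog '0 0 0 0 0 -.8 .1;0 0 0 0 0 -1.6 .1;0 0 0 0 0 -2 .1;0 0 0 0 0 -2 .1'
python3 - <<'E'
from h import *
s=env.state();print(s['ee_pos'],s['ee_rot'],s['force'],s['torque'])
E
python3 -m jog '0 0 0 -.03 .4 0 .1;0 0 0 -.06 .8 0 .1;0 0 0 -.06 1 0 .1;0 0 0 -.07 1.1 0 .1;0 0 0 -.07 1.1 0 .1'
python3 - <<'E'
from h import *
s=env.state();print(s['ee_pos'],s['ee_rot'],s['force'],s['torque'])
E
```

```text
time_s: 25.7
ee_pos: [461.2, 102.6, 224.7]
ee_rot: [90.5, -89.1, -179.7]
force: [0.6, -0.6, -0.3]
gripper_width: 17.5
time_s: 26.2
ee_pos: [461.5, 102.1, 175.6]
ee_rot: [92.4, -89.0, 178.4]
force: [-0.4, 0.5, -1.1]
gripper_width: 17.2
[461.45624128 102.1250672  175.59011425] [ 92.44101843 -88.98980757 178.36099046] [-0.41140364  0.4554549  -1.06536575] [-0.68580337 -0.10567391 -0.01844815]
time_s: 26.82
ee_pos: [459.5, 129.7, 175.1]
ee_rot: [93.8, -89.0, 177.0]
force: [0.4, -0.5, -1.2]
gripper_width: 17.9
[459.48679114 129.73389733 175.10889109] [ 93.81383213 -89.00651817 177.00654552] [ 0.37150528 -0.4889643  -1.23264883] [-0.72760296 -0.11615192 -0.03640247]
```

```bash
cat > f.py <<'E'
from h import *
f=[];t=[]
for i in range(4):
    s=env.state();f.append(s['force']);t.append(s['torque']);grab_frame('scene')
print('p',s['ee_pos'].round(1),'F',np.mean(f,0).round(2),'T',np.mean(t,0).round(3),np.std(t,0).round(3),s['time_s'])
E
python3 -m jog '0 0 0 0 .1 -.1 .1;0 0 0 -.01 .2 -.15 .1;0 0 0 -.01 .25 -.15 .1;0 0 0 -.01 .25 -.15 .1';python3 f.py;python3 -m jog '0 0 0 0 .1 0 .1;0 0 0 0 .1 0 .1';python3 f.py
```

```text
time_s: 27.32
ee_pos: [459.6, 135.6, 171.2]
ee_rot: [95.0, -89.0, 175.8]
force: [0.9, -4.5, 0.0]
gripper_width: 17.8
p [459.5 135.6 171.3] F [ 1.06 -4.55  0.01] T [-0.926 -0.167 -0.127] [0.024 0.025 0.013] 27.475
time_s: 27.78
ee_pos: [459.5, 138.2, 171.5]
ee_rot: [93.3, -89.0, 177.5]
force: [1.1, -6.5, 1.5]
gripper_width: 17.8
p [459.5 138.1 171.5] F [ 0.92 -6.14  1.7 ] T [-0.886 -0.168 -0.122] [0.02  0.012 0.036] 27.925
```

```bash
python3 - <<'E'
from h import *
a=grab_frame('scene')[100:300,180:330];b=grab_frame('wrist')
a=cv2.resize(a,None,fx=2.56,fy=2.56,interpolation=cv2.INTER_CUBIC);b=cv2.resize(b,None,fx=.8,fy=.8)
o=np.zeros((512,800,3),np.uint8);o[:512,:384]=a[:512,:384];o[:307,384:794]=b[:307,:410];cv2.imwrite('pics/s3.png',o[:,:,::-1])
E
```

```text
(no output)
```

View pics/s3.png

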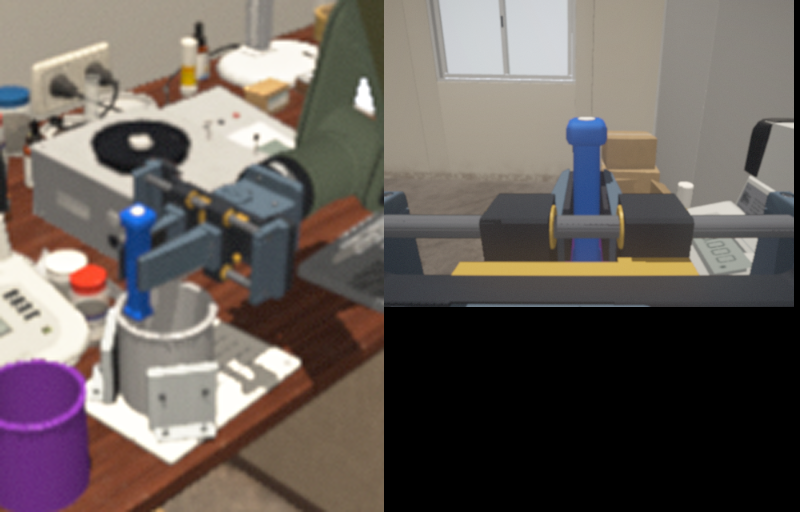

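```bash
python3 -m jog '0 0 0 0 -.06 .03 .1;0 0 0 0 -.06 .03 .1;0 0 0 0 -.06 .03 .1'; python3 f.py; python3 -m jog '0 0 0 0 0 .3 .1;0 0 0 0 0 .7 .1;0 0 0 0 0 1.1 .1;0 0 0 0 0 1.45 .1;0 0 0 0 0 1.45 .1';python3 f.py
```

```text
time_s: 28.45
ee_pos: [459.4, 136.8, 171.5]
ee_rot: [97.7, -89.0, 173.1]
force: [0.5, -4.2, -2.6]
gripper_width: 17.9
p [459.3 136.8 171.8] F [ 0.9  -4.35 -2.72] T [-1.496 -0.235 -0.179] [0.022 0.022 0.033] 28.6
time_s: 29.28
ee_pos: [459.1, 136.8, 210.1]
ee_rot: [87.2, -88.9, -176.3]
force: [0.3, -4.8, 1.1]
gripper_width: 17.5
p [459.2 136.8 209. ] F [ 0.62 -4.83  1.54] T [-0.747 -0.161 -0.12 ] [0.049 0.01  0.043] 29.425
```

```bash
python3 -m jog '0 0 0 0 -.08 0 .1;0 0 0 0 -.08 0 .1'; python3 f.py; python3 -c "
from h import *
print([(x['box'],x['conf']) for x in spotter.look_for('cup','scene')])"; python3 -m jog '0 0 0 0 0 -.35 .1;0 0 0 0 0 -.7 .1;0 0 0 0 0 -1.1 .1;0 0 0 0 0 -1.5 .1;0 0 0 0 0 -1.5 .1';python3 f.py
```

```text
time_s: 29.72
ee_pos: [459.2, 134.8, 208.2]
ee_rot: [92.5, -89.0, 178.4]
force: [0.4, -2.1, 0.6]
gripper_width: 17.4
p [459.2 134.9 208.2] F [ 0.39 -3.09  0.52] T [-0.731 -0.173 -0.135] [0.011 0.042 0.033] 29.875
[([226.5, 208.9, 39.3, 52.0], 0.93), ([170.9, 242.2, 44.9, 58.6], 0.86), ([298.2, 178.0, 48.1, 41.9], 0.59), ([197.7, 198.0, 18.9, 18.1], 0.19)]
time_s: 30.6
ee_pos: [459.3, 134.8, 169.5]
ee_rot: [97.1, -89.1, 173.7]
force: [0.3, -3.2, -2.3]
gripper_width: 17.8
p [459.3 134.8 170.4] F [ 0.72 -2.48 -2.09] T [-1.191 -0.174 -0.082] [0.028 0.022 0.027] 30.75
```

```bash
python3 -m jog '0 0 0 0 0 .35 .1;0 0 0 0 0 .7 .1;0 0 0 0 0 1.1 .1;0 0 0 0 0 1.5 .1;0 0 0 0 0 1.5 .1';python3 f.py; python3 -m jog '0 0 0 0 0 -.35 .1;0 0 0 0 0 -.7 .1;0 0 0 0 0 -1.1 .1;0 0 0 0 0 -1.5 .1;0 0 0 0 0 -1.5 .1';python3 f.py;python3 -m jog '0 0 0 0 0 .35 .1;0 0 0 0 0 .7 .1;0 0 0 0 0 1.1 .1;0 0 0 0 0 1.5 .1;0 0 0 0 0 1.5 .1';python3 f.py;python3 -c "
from h import *
print([(x['box'],x['conf']) for x in spotter.look_for('cup','scene')])"
```

```text
time_s: 31.42
ee_pos: [459.2, 134.8, 209.7]
ee_rot: [90.5, -88.9, -179.7]
force: [0.6, -3.2, 0.6]
gripper_width: 17.7
p [459.3 134.8 208.6] F [ 0.67 -3.18  0.8 ] T [-0.693 -0.161 -0.099] [0.028 0.023 0.03 ] 31.575
time_s: 32.25
ee_pos: [459.3, 134.8, 169.4]
ee_rot: [97.1, -89.1, 173.7]
force: [-0.1, -2.9, -1.9]
gripper_width: 17.4
p [459.3 134.8 170.4] F [ 0.37 -2.75 -1.78] T [-1.201 -0.16  -0.116] [0.043 0.013 0.012] 32.4
time_s: 33.08
ee_pos: [459.2, 134.8, 209.8]
ee_rot: [90.2, -88.9, -179.4]
force: [0.2, -3.6, 0.1]
gripper_width: 17.9
p [459.3 134.8 208.7] F [ 0.62 -3.15  0.42] T [-0.74  -0.178 -0.129] [0.036 0.033 0.014] 33.225
[([169.9, 242.8, 45.6, 58.5], 0.91), ([224.3, 209.3, 37.9, 52.3], 0.57), ([297.0, 175.8, 49.2, 46.8], 0.51), ([227.5, 166.7, 16.2, 61.5], 0.37)]
```

```bash
python3 -m jog '0 0 0 0.05 -.6 0 .1;0 0 0 .05 -1.27 0 .1;0 0 0 .05 -1.27 1.5 .1;0 0 0 .05 -1.27 3 .1;0 0 0 .05 -1.27 4.1 .1';python3 -m jog '-9 0 0 0 -1 0 .1;-9 0 0 0 -2 0 .1;-9 0 0 0 -3 0 .1;-9 0 0 0 -4 0 .1;-9 0 0 0 -5 0 .1';python3 -m jog '-9 0 0 0 -1 0 .1;-9 0 0 0 -2 0 .1;-9 0 0 0 -3 0 .1;-9 0 0 0 -4 0 .1;-9 0 0 0 -5 0 .1'
python3 -c "
from h import *
print(env.state()['qpos'].round(1))"
```

```text
time_s: 33.95
ee_pos: [460.5, 102.0, 311.9]
ee_rot: [94.7, -89.0, 176.1]
force: [0.1, -1.5, -1.5]
gripper_width: 17.7
time_s: 34.58
ee_pos: [460.3, -23.0, 313.2]
ee_rot: [179.5, -44.6, 91.7]
force: [0.6, 1.1, -1.9]
gripper_width: 17.4
time_s: 35.2
ee_pos: [460.0, -146.6, 311.4]
ee_rot: [-179.2, 0.1, 91.1]
force: [0.3, 0.3, -1.6]
gripper_width: 17.9
[-18.8   7.5  90.1  -0.4  83.2 -19.9]
```

```bash
python3 -m jog '0 0 -10.5 0 -1 0 .1;0 0 -10.5 0 -2 0 .1;0 0 -10.5 -.1 -3 0 .1;0 0 -10.5 -.1 -4 0 .1;0 0 -10.5 -.1 -4 0 .1';python3 -m jog '0 0 -10.5 0 -1 0 .1;0 0 -10.5 0 -2 0 .1;0 0 -10.5 -.1 -3 0 .1;0 0 -10.5 -.3 -4.05 0 .1;0 0 -10.5 -.35 -4.05 0 .1';python3 -m jog '0 0 -10.5 0 0 0 .1;0 0 -10.5 0 0 0 .1;0 0 -10.5 0 0 0 .1;0 0 -10.5 0 0 0 .1;0 0 -10.5 0 0 0 .1';python3 -m jog '0 0 -4.4 0 0 -2 .1;0 0 -4.4 0 0 -4 .1;0 0 -4.4 0 0 -6.2 .1;0 0 -4.4 0 0 -8.5 .1;0 0 -4.4 0 0 -9 .1'
python3 - <<'E'
from h import *
b=grab_frame('scene')
a=grab_frame('wrist')[60:,90:400];a=cv2.resize(a,None,fx=1.29,fy=1.29)
b=b[140:240,270:400];b=cv2.resize(b,None,fx=3.07,fy=3.07,interpolation=cv2.INTER_CUBIC)
o=np.zeros((420,800,3),np.uint8);o[:min(418,a.shape[0]),:399]=a[:418,:399];o[:307,400:799]=b[:307,:399];cv2.imwrite('pics/p4.png',o[:,:,::-1])
for q in ['brush','brush_head']:print(q,[(x['box'],x['conf']) for x in spotter.look_for(q,'scene')])
P=[449,-348,0]
print(env.state()['ee_pos'],proj([[448,-348,98],[446,-194,98]],'scene'))
E
```

```text
time_s: 35.83
ee_pos: [456.7, -250.2, 309.4]
ee_rot: [-179.0, 0.1, 37.9]
force: [-0.2, 0.1, -1.1]
gripper_width: 17.7
time_s: 36.45
ee_pos: [447.3, -351.5, 309.1]
ee_rot: [-179.1, 0.3, -14.6]
force: [-0.2, -0.9, -1.0]
gripper_width: 17.7
time_s: 37.08
ee_pos: [447.6, -349.9, 309.6]
ee_rot: [-179.3, 0.3, -67.0]
force: [-0.0, 0.3, -0.7]
gripper_width: 17.6
time_s: 37.7
ee_pos: [445.5, -347.6, 81.4]
ee_rot: [-179.7, 0.5, -88.7]
force: [0.5, 0.8, -0.9]
gripper_width: 17.6
brush [([297.2, 179.0, 69.2, 43.9], 0.68), ([319.2, 162.3, 47.8, 31.4], 0.62)]
brush_head [([321.7, 175.8, 13.9, 15.3], 0.56)]
[ 450.15975571 -349.86330533   87.59670769] [[350.49115984 167.67645316]
 [320.8559019  185.00292613]]
```

View pics/p4.png

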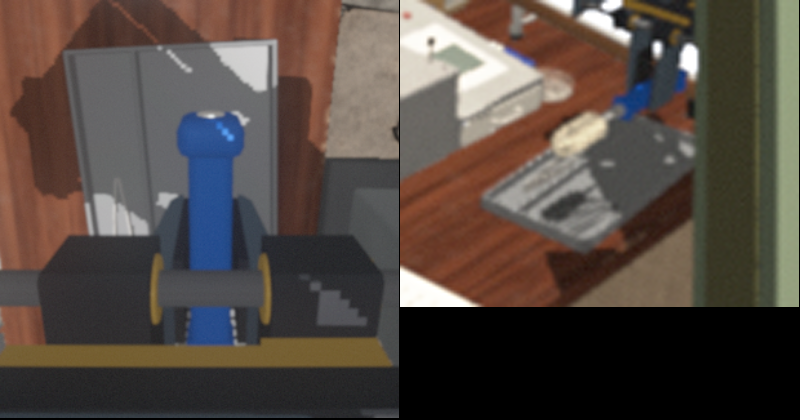

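The brush in hand is aligned with the compartment and nearly level; the bristle end is about 4 mm low, in the scene picture at (320,187). I lower it gently.

```bash
python3 -m jog '0 0 0 0 .06 -1.2 .1;0 0 0 0 .06 -2 .1;0 0 0 0 .06 -2.6 .1;0 0 0 0 .06 -2.9 .1;0 0 0 0 .06 -2.9 .1'; python3 -m jog '0 0 0 0 0 -.12 .1;0 0 0 0 0 -.22 .1;0 0 0 0 0 -.32 .1;0 0 0 0 0 -.32 .1'
```

```text
time_s: 38.52
ee_pos: [449.6, -347.0, 13.7]
ee_rot: [-179.2, 0.0, -88.5]
force: [0.5, -0.3, -2.0]
gripper_width: 17.7
time_s: 39.02
ee_pos: [449.4, -346.8, 5.7]
ee_rot: [-179.2, 0.0, -88.5]
force: [-0.0, 0.8, 2.0]
gripper_width: 17.9
```

Floor contact (force up +4 N compared with free). Release slowly and rise.

```bash
python3 -m jog '0 0 0 0 0 0 .2;0 0 0 0 0 0 .24;0 0 0 0 0 0 .3;0 0 0 0 0 0 .38;0 0 0 0 0 0 .38' 10; python3 -m jog '0 0 0 0 0 0 .38;0 0 0 0 0 .6 .38;0 0 0 0 0 1.6 .38;0 0 0 0 0 3.5 .38;0 0 0 0 0 6 .38'; python3 -m jog '0 0 0 0 -1.5 2 .38;0 0 0 0 -3 4 .38;0 0 0 0 -4 4 .38;0 0 0 0 -4 4 .38'
python3 - <<'E'
from h import *
a=grab_frame('top')
b=a[195:255,180:380];cv2.imwrite('pics/end.png',cv2.resize(b,None,fx=4,fy=4,interpolation=cv2.INTER_CUBIC)[:,:,::-1])
for q in ['brush','cup','brush_head','tweezers']:print(q,[(x['box'],x['conf']) for x in spotter.look_for(q,'top')])
grab_frame('scene')
print([(x['box'],x['conf']) for x in spotter.look_for('cup','scene')],[(x['box'],x['conf']) for x in spotter.look_for('brush','scene')])
bx=[x['box'] for x in spotter.look_for('brush','top')][:1]
for l,t,w,h in bx: print(onz([[l,t+h/2],[l+w,t+h/2]],16,'top'))
l,t,w,h=[x['box'] for x in spotter.look_for('cup','top') if x['box'][0]>190][0];print('rim',onz([[l+w/2,t+h/2]],108,'top'))
E
```

```text
time_s: 39.65
ee_pos: [449.2, -346.7, 5.2]
ee_rot: [-179.2, 0.1, -88.5]
force: [-0.1, 0.2, 0.7]
gripper_width: 34.7
time_s: 40.28
ee_pos: [448.6, -346.1, 156.7]
ee_rot: [-179.3, 0.1, -88.5]
force: [1.7, -0.8, 0.7]
gripper_width: 34.5
time_s: 40.78
ee_pos: [448.9, -447.9, 256.4]
ee_rot: [-179.1, -0.0, -88.6]
force: [0.3, -0.0, -0.0]
gripper_width: 35.0
brush [([296.4, 225.1, 64.8, 9.0], 0.8)]
cup [([195.7, 208.0, 30.9, 28.1], 0.87), ([143.4, 205.8, 39.4, 30.7], 0.64)]
brush_head [([295.9, 228.1, 17.3, 6.6], 0.67)]
tweezers []
[([224.3, 209.0, 37.7, 53.0], 0.92), ([171.2, 240.8, 42.5, 59.4], 0.84), ([211.1, 223.3, 84.8, 57.1], 0.74), ([317.1, 198.4, 16.1, 15.4], 0.51)] [([315.7, 181.4, 45.4, 32.3], 0.91), ([212.2, 222.8, 85.1, 59.5], 0.44)]
[[ 451.65251364 -192.90007281   16.        ]
 [ 456.23921208 -413.45942828   16.        ]]
rim [[459.43406224  88.20917265 108.        ]]
```

View pics/end.png

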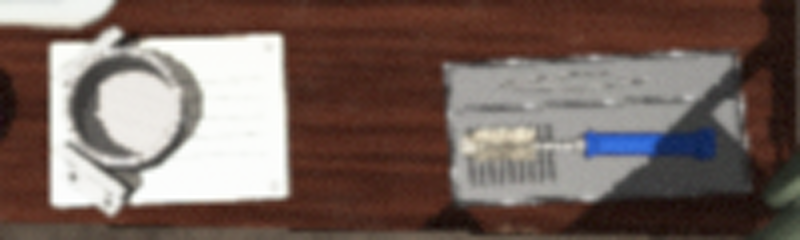

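The top view shows the cup seated in the V (rim centre about (212,221)). The brush lies flat along the wide compartment with its bristles on the slots, end about 112 mm from tray_bay. The tweezers are in place.

```bash
python3 -c "
from h import *
print(env.job_done())"
```

```text
the job is handed in; nothing more can be done
None
```

I handed the job in at about 41 s of the 72 s allowed. No verdict was reported, so what follows rests on my own checks.

- **Cup:** I pushed it along the board with the closed fingers until it sat against both faces of the V. After seating, the wrist picture put its centre within about 2 mm of home. The last top-camera estimate was (459, 88) mm, against a home I measured at about (462, 92). That is about 5 mm off but from the coarser camera, and the final picture shows the cup seated and upright.
- **Strokes:** I made three full strokes on the stop-side wall, from about 5 mm above the cup's floor to about 45 mm in the cup frame, where the top of the bristles reaches the rim. The press was about 4.5 N on the first stroke (up to about 6 N briefly) and about 3 N on the other two. That is firmer than the 1.5–2 N I planned, but well under the 20 N limit.
- **Brush:** I lowered it to contact with the tray floor before releasing it. It lies flat along the wide compartment with the bristles on the drain slots, its end about 112 mm from tray_bay (80–125 mm allowed).
- **Everything else:** the arm is clear of everything. The network did not detect the tweezers in the top picture, but they appear unmoved to the eye. I did not measure the jars, dish or glue stick again, and no move came near them.

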